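# Pull out both flap supports, then lower the flap of the seed desk

### The arm

A 6-joint arm with a two-finger parallel gripper is mounted at the origin on the work surface. World frame = base frame: x ahead of the robot, y to its left, z up, the work surface at z = 0. Lengths are in m, angles in degrees, forces in N, time in s.
With the tool pointing down it reaches from about 0.3 to 0.75 m from the base axis. Payload 8.5 kg.
Tool frame: the origin (TCP) lies at the very end of the fingers, on their centre line; the grasp point (between the pads) lies 19 mm behind it; z points along the fingers, y is the direction in which the jaws open and shut (so a half turn about z gives the same grasp; the last joint's range is limited). The gripper opens to 85 mm and grips with 20 to 120 N. Pads are 22 mm wide; open, the fingers measure 114 mm over their backs; the gripper's body (76 mm by 85 mm) begins 54 mm behind the grasp point. The pads swing forward as they close: fully open they stand 13 mm farther back than shut.
Start: joints at [55.159, 21.807, 74.336, -0, 83.858, -12.336], TCP at [0.211, 0.508, 0.231] pointing down, gripper open.
Joint ranges: [-178.18, 178.18], [-50.72, 133.34], [12.68, 142.11], [-81.47, 261.47], [9.98, 163.14], [-165.26, 165.26]. Speed limits (degrees/s): [136.94, 136.94, 180, 180, 180, 180].

### API

Orientations are given as a 3x3 rotation matrix whose columns are the frame's x, y, z axes.
In Python, from rig import env, vision, close_job, spotter gives the robot as it stands. The module is installed in compiled form; this text tells all that it offers.
- The arm moves only by the tool jog_arm, never from a script. Its argument "plan" is a list that holds one entry, the list of rows, each a list of 6 numbers: the shift along the tool's x, y, z in units of 40 mm (1.0 is 40 mm), then the turn, a rotation vector about the tool's x, y, z in units of 0.15 rad (1.0 is 0.15 rad). A call has 1 to 10 rows; each row shifts and turns the commanded pose from where the row before left it, along the tool's axes as they then stand; what a row does not reach is not made up. A row lasts 1/10 s, in which the tool goes at most 50 mm and 8.59 degrees, less where a joint would pass 70% of its speed; a pose out of reach is approached as far as the arm can. A call with a number of a shift or a turn outside -1 to 1 is refused whole. A call with a gripper value outside its range is refused whole. "grip" is the opening, from -1 (shut) to 1 (fully open), set as the call begins (left out, the last holds). The fingers move at their own pace and stop on an object; "squeeze" is the grip in N (left out, the last holds). Time passes only in rows, so rows that do not move let the fingers close. It gives the time, the measured TCP pose, the force and the opening at its end, in the units of the state.
- env.observe(): the state, without advancing time (a new reading comes with each control period).
- vision.get_image(name): name is "scene" or "side" or "wrist"; returns (picture, depth): 384x512x3 uint8, red, green, blue; 384x512 float32, m along the optical axis (not along the pixel's ray), 0 where there is no reading.
- vision.camera_info(name): a dict with "fx", "fy", "cx", "cy" (pixels), "rvec" (rotation vector, rad) and "tvec" (3), from world to camera coordinates, as OpenCV has them. Camera axes: x right, y down, z forward; pixel columns grow to the right and rows downward; lengths in m; the calibration is good to about 2 mm. A picture is of the moment at which its call begins: read the wrist's pose just before it. camera_info takes no time and is no camera call; for the wrist camera it gives the pose at the moment of the call.
- close_job(): hands the job in, once; it reports no verdict.
Trained networks look in the newest picture that a camera, given by its name, has taken for a name from the list of things; names that differ only in an ending like _2 or _b are one class to them, and where a whole thing is asked for, a point or a joint stands for the part that bears it (a point fixed in the world has none). Each returns a list of dicts, best first, with "score" (0 to 1); they miss things now and then, are a little off and sometimes report something else, mostly with a low value. They report only what shows in the picture. A call takes as long as a camera call.
- spotter.trace(camera, query): "pixels" (384x512 bool, what is visible of it) and "rect" ([left, top, right, bottom] in pixels, round what is visible of it).
The state is a dict: "time_s": time; "q": joint angles; "qvel": joint speeds; "joint_efforts": joint torques, N m; "position": TCP position; "tool_rot": TCP orientation; "ft_force": force on the tool from outside, world axes, zero at the start; "wrist_torque": the same for the moment, N m; "grip_width": finger opening in m.
Only numpy, scipy, OpenCV 4.12 (cv2) and the standard library are available. Lean on these libraries where they do the work, as an engineer would, in place of code of your own. Each camera call takes 0.05 s, during which the arm holds its last target.

### The job

Get the little wooden drop-front desk on the banco ready for use: first slide both flap supports at its sides all the way out by their upright pegs, and only then tip the flap forward and lower it so that it lies level on them. Leave the small drawer between the supports shut.

Things in the scene. Friction and masses are not known exactly. Their poses are not given: they have to be found in the camera images.
- desk: little wooden drop-front desk, fixed: base 160 deep (x) x 240 wide (y) x 70 high mm. Origin: centre of its underside, on the work surface; front (to -x) at x = -80 mm, z up. Behind the flap it is open above: back board inner face x = +70 mm, 150 mm high; cheeks y = +-114 mm, 145 mm high; low rack x = 40 to 70 mm, 118 mm high; base top 70 mm
- peg_left (a point): centre (54 mm up) of the upright peg, 18 mm diameter, 36 to 68 mm above the work surface, at the front end of the left (+y) support; behind it a 12 mm wide tongue, then the rail. Slides along the desk's -x: in the desk frame y = +85 mm, x = -135 mm fully in to -215 mm fully out (a stop). Starts up to 12 mm out; friction about 1.5 N; stays where left. Rail top 70 mm up
- peg_right (a point): the same for the right support, at y = -85 mm in the desk frame; the supports move separately
- flap (a joint): angle (rad) of the flap, 200 wide, 12 mm thick, free edge 125 mm from the hinge. Hinge along desk y at x = -80, z = 70 mm (desk frame), in the outer face's plane; inner face 12 mm behind. 0 upright, negative leans back (as at the start), 1.57 tipped forward to level. Stays where left near upright; beyond about 35 deg forward it sinks slowly by itself, past level if no support is out
- drawer (a joint): bystander: opening (m) of the small drawer low in the middle of the desk's front (front 120 wide x 42 mm high, short round knob 22 mm, centred 30 mm up); 0 = shut; slides along the desk's -x axis

How it is judged:
By the outcome, as a careful person would: the job done as asked, in the order asked, and still so for the second after the job is handed in, with the robot touching nothing.
It also fails if it takes over 61 s, if anything falls off the work surface, if the arm or the gripper's body presses on something with over 40 N, if the wrist force passes 120 N, or if a joint passes its speed limit or range.

## Working session

There is one attempt and no reset: what is moved stays moved. The work goes in short steps, Python scripts to look and compute and a tool call to move; the robot and the scene stay as the last step left them, time stands still between calls to the robot, and variables do not carry over. Pictures are saved under pics/ and viewed, and the job is handed in when it is done.

Besides the shell and the picture viewer there is one more tool, called after "Request:" by a JSON object that holds its "op" and its "data". jog_arm: Moves the arm, as the interface text tells. Its arguments: {"type":"object","properties":{"plan":{"type":"array"},"grip":{"type":"number"},"squeeze":{"type":"number"}},"required":["plan"]}

```bash
mkdir -p pics
cat > h.py <<'E'
import numpy as np,cv2
from rig import env,vision,close_job,spotter
def save(n,im): cv2.imwrite('pics/'+n+'.png',im[:,:,::-1])
def cam(n):
    c=vision.camera_info(n);K=np.array([[c['fx'],0,c['cx']],[0,c['fy'],c['cy']],[0,0,1]])
    R=cv2.Rodrigues(np.array(c['rvec'],float))[0];return K,R,np.array(c['tvec'],float).ravel()
def pts(n,d):
    K,R,t=cam(n);v,u=np.mgrid[:d.shape[0],:d.shape[1]]
    P=np.stack([(u-K[0,2])/K[0,0]*d,(v-K[1,2])/K[1,1]*d,d],-1)
    return (P-t)@R
def proj(n,X):
    K,R,t=cam(n);p=(np.atleast_2d(X)@R.T+t)@K.T;return p[:,:2]/p[:,2:]
def st():
    s=env.observe();print('t',round(s['time_s'],2),'p',np.round(s['position'],4),'F',np.round(s['ft_force'],1),'w',round(s['grip_width'],4));print(np.round(s['tool_rot'],3).tolist(),np.round(s['q'],1));return s
E
python3 - <<'E'
from h import *
st()
for n in ('scene','side','wrist'):
    im,d=vision.get_image(n);save(n+'0',im);np.save('pics/'+n+'0.npy',d)
    P=pts(n,d);np.save('pics/'+n+'0P.npy',P)
    K,R,t=cam(n);print(n,np.round(-R.T@t,3),K[0,0])
    for q in ('desk','peg_left','peg_right','flap','drawer'):
        if n=='wrist' and q!='desk':continue
        for r in spotter.trace(n,q)[:3]:
            m=r['pixels']&(d>0);print(q,round(r['score'],2),np.round(r['rect']),np.round(np.median(P[m],0),3) if m.any() else None,m.sum())
E
```

```text
t 0.0 p [0.2104 0.5079 0.2307] F [0.1 0.2 0.4] w 0.0854
[[-0.924, 0.383, -0.001], [0.383, 0.924, -0.001], [0.0, -0.001, -1.0]] [ 55.2  21.8  74.4  -0.   83.9 -12.3]
scene [ 0.913 -0.257  0.673] 452.726619417668
desk 0.62 [175. 123. 384. 333.] [ 0.716 -0.022  0.079] 21740
peg_left 0.59 [242. 141. 271. 167.] [0.569 0.051 0.055] 309
peg_right 0.65 [173. 209. 210. 246.] [ 0.601 -0.115  0.056] 441
flap 0.82 [206. 121. 315. 242.] [ 0.675 -0.033  0.186] 2022
side [0.413 0.509 0.45 ] 381.8737744875751
desk 0.97 [138. 102. 309. 264.] [0.675 0.065 0.099] 16025
peg_left 0.95 [248. 214. 291. 240.] [0.582 0.06  0.056] 565
peg_right 0.69 [266. 165. 312. 186.] [ 0.611 -0.108  0.056] 452
flap 0.59 [217. 100. 269. 218.] [0.651 0.016 0.143] 3623
drawer 0.88 [251. 181. 279. 236.] [ 0.624 -0.018  0.039] 478
wrist [0.136 0.539 0.374] 287.8595924975369
```

Run:
```python
import cv2,numpy as np
a=[cv2.imread(f'pics/{n}0.png') for n in ('scene','side')]
cv2.imwrite('pics/a.png',cv2.resize(a[0][90:360,120:440],None,fx=2.4,fy=2.2));cv2.imwrite('pics/b.png',cv2.resize(a[1][80:290,110:370],None,fx=2.8,fy=2.8))
```

```text
(no output)
```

View pics/a.png

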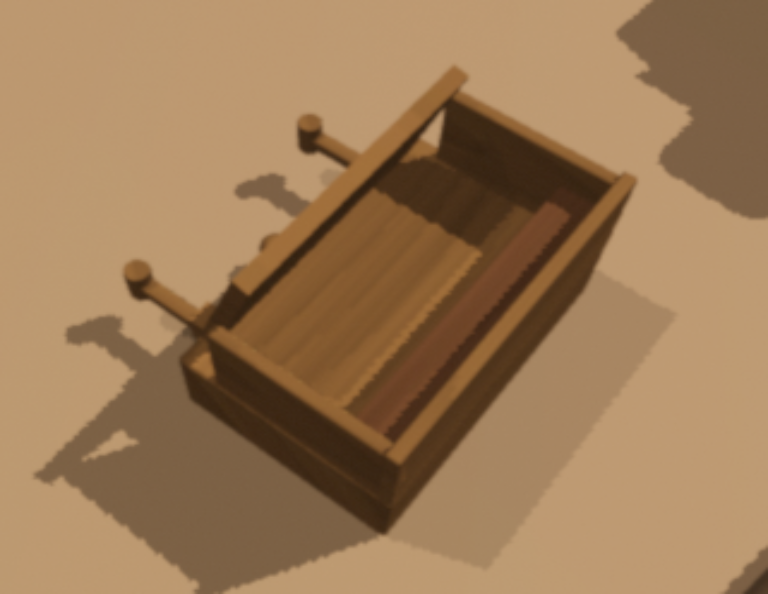

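View pics/b.png

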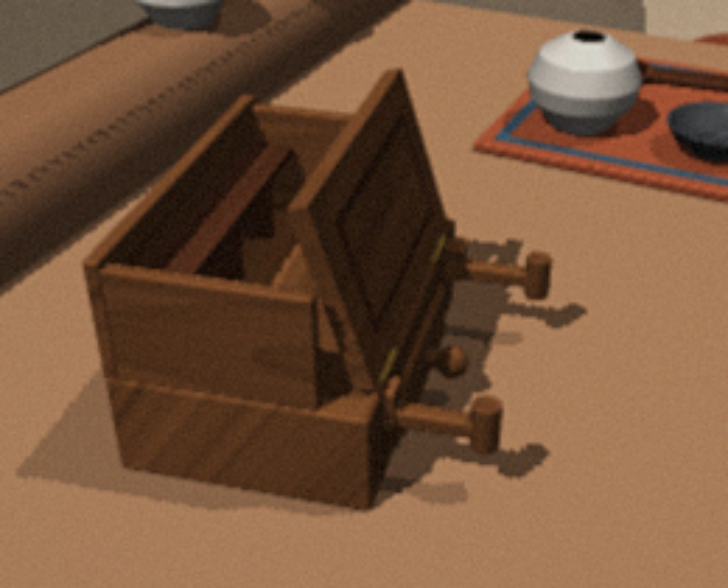

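```bash
cat > fit.py <<'E'
from h import *
from scipy.optimize import least_squares
Ps=[]
for n in ('scene','side'):
    P=np.load(f'pics/{n}0P.npy').reshape(-1,3)
    m=(P[:,2]>.012)&(P[:,2]<.062)&(abs(P[:,0]-.7)<.2)&(abs(P[:,1])<.25);Ps.append(P[m][:,:2]);print(n,m.sum())
    T=P[(abs(P[:,0]-.7)<.2)&(abs(P[:,1])<.25)&(P[:,2]>.07)]
    print(np.histogram(T[:,2],bins=np.arange(.07,.24,.01)))
def f(p,Q):
    c,s=np.cos(p[2]),np.sin(p[2]);d=(Q-p[:2])@np.array([[c,-s],[s,c]])
    q=abs(d)-[.08,.12]
    o=np.linalg.norm(np.maximum(q,0),axis=1);i=np.minimum(q.max(1),0);return o+i
for Q in (np.vstack(Ps),Ps[0],Ps[1]):
    best=min((least_squares(f,[.7,-.02,y],args=(Q,),loss='cauchy',f_scale=.002) for y in (-.4,-.2,0,.2)),key=lambda r:r.cost)
    r=f(best.x,Q);print(best.x,np.degrees(best.x[2]),(abs(r)<.003).mean())
E
python3 fit.py
python3 - <<'E'
from h import *
# triangulate peg tops by cloud
for n in ('scene','side'):
    P=np.load(f'pics/{n}0P.npy').reshape(-1,3)
    for c in ((.573,.055),(.606,-.112)):
        m=(np.hypot(P[:,0]-c[0],P[:,1]-c[1])<.025)&(P[:,2]>.0635)&(P[:,2]<.075)
        print(n,c,m.sum(),P[m].mean(0) if m.any() else 0,P[m].min(0) if m.any() else 0,P[m].max(0) if m.any() else 0)
E
```

```text
scene 2060
(array([3767,  547,  584,  629, 3154,  761,  801, 2561,  308,   91,  102,
       1282,   11,    0,    0,    0]), array([0.07, 0.08, 0.09, 0.1 , 0.11, 0.12, 0.13, 0.14, 0.15, 0.16, 0.17,
       0.18, 0.19, 0.2 , 0.21, 0.22, 0.23]))
side 3518
(array([1604,  809,  784,  771, 1691, 1116, 1164, 1362,  569,  352,  336,
        608,   16,    0,    0,    0]), array([0.07, 0.08, 0.09, 0.1 , 0.11, 0.12, 0.13, 0.14, 0.15, 0.16, 0.17,
       0.18, 0.19, 0.2 , 0.21, 0.22, 0.23]))
[ 0.7117134  -0.00768076  0.17307137] 9.91625906641651 0.7095733237719613
[ 0.71211688 -0.00760544  0.17321638] 9.924567536500284 0.733495145631068
[ 0.7074794  -0.00842718  0.17168803] 9.83699940381133 0.6921546333143832
scene (0.573, 0.055) 78 [0.56078724 0.05081252 0.06664617] [0.55128521 0.04243312 0.06381447] [0.56852798 0.05937498 0.06914165]
scene (0.606, -0.112) 64 [ 0.58664566 -0.11699952  0.0669316 ] [ 0.58122653 -0.12555918  0.0636567 ] [ 0.59219232 -0.10898504  0.06995182]
side (0.573, 0.055) 81 [0.55887397 0.05480793 0.0676202 ] [0.55112433 0.04450189 0.06365642] [0.56755557 0.06198984 0.07032158]
side (0.606, -0.112) 28 [ 0.58603431 -0.11355306  0.06784746] [ 0.58165111 -0.12364655  0.06470921] [ 0.59138464 -0.1065644   0.06964658]
```

The scene shows the desk with its flap leaning back. The left peg is near scene px (256,150) and the right peg near (178,215); both are barely out. The fitted desk pose is about (0.710, -0.008) with yaw 9.9°, and it agrees with the peg cloud.

```bash
cat >> h.py <<'E'
D=np.array([.7105,-.008]);YAW=np.radians(9.9)
Rd=np.array([[np.cos(YAW),-np.sin(YAW)],[np.sin(YAW),np.cos(YAW)]])
def w(x,y,z): return np.array([*(D+Rd@[x,y]),z])
def desk(P): return np.r_[(np.asarray(P)[:2]-D)@Rd,P[2]]
Rt=np.array([[-Rd[0,0],Rd[0,1],0],[-Rd[1,0],Rd[1,1],0],[0,0,-1.]])
def rows(target,n,Rtar=Rt):
    from scipy.spatial.transform import Rotation as Ro
    s=env.observe();p=np.array(s['position']);R=np.array(s['tool_rot']);p0=p.copy()
    rv=Ro.from_matrix(R.T@Rtar).as_rotvec()
    for i in range(n):
        q=p0+(target-p0)*(i+1)/n
        r=np.r_[R.T@(q-p)/.04,rv/n/.15];r=np.round(r,2);print(r.tolist(),round(float(np.linalg.norm(r[:3])*40)))
        p=p+R@(r[:3]*.04);R=R@Ro.from_rotvec(r[3:]*.15).as_matrix()
    print('end',desk(p),p)
E
python3 - <<'E'
from h import *
print(w(-.138,.085,0),w(-.14,-.085,0))
rows(np.array([.561,.0525,.17]),16)
E
```

```text
[0.55994094 0.05200808 0.        ] [ 0.58719867 -0.11580437  0.        ]
[-0.78, -0.45, 0.1, -0.0, 0.0, -0.24] 36
[-0.76, -0.47, 0.09, -0.0, 0.0, -0.24] 36
[-0.74, -0.51, 0.1, -0.0, 0.0, -0.24] 36
[-0.73, -0.53, 0.09, -0.0, 0.0, -0.24] 36
[-0.71, -0.55, 0.1, -0.0, 0.0, -0.24] 36
[-0.68, -0.58, 0.09, -0.0, 0.0, -0.24] 36
[-0.67, -0.61, 0.1, -0.0, 0.0, -0.24] 36
[-0.64, -0.62, 0.1, -0.0, 0.0, -0.24] 36
[-0.62, -0.65, 0.09, -0.0, 0.0, -0.24] 36
[-0.59, -0.68, 0.1, -0.0, 0.0, -0.24] 36
[-0.57, -0.69, 0.09, -0.0, 0.0, -0.24] 36
[-0.55, -0.71, 0.1, -0.0, 0.0, -0.24] 36
[-0.52, -0.74, 0.1, -0.0, 0.0, -0.24] 36
[-0.49, -0.75, 0.09, -0.0, 0.0, -0.24] 36
[-0.47, -0.77, 0.1, -0.0, 0.0, -0.24] 36
[-0.43, -0.78, 0.09, -0.0, 0.0, -0.24] 36
end [-0.13700631  0.08531813  0.17012513] [0.56086514 0.05249232 0.17012513]
```

Request:
{"op": "jog_arm", "data": {"plan": [[[-0.78,-0.45,0.1,0,0,-0.24],[-0.76,-0.47,0.1,0,0,-0.24],[-0.74,-0.5,0.1,0,0,-0.24],[-0.73,-0.53,0.1,0,0,-0.24],[-0.7,-0.55,0.1,0,0,-0.24],[-0.68,-0.58,0.1,0,0,-0.24],[-0.67,-0.6,0.1,0,0,-0.24],[-0.64,-0.62,0.1,0,0,-0.24],[-0.62,-0.65,0.1,0,0,-0.24],[-0.6,-0.68,0.1,0,0,-0.24]]], "grip": 0.2, "squeeze": 40}}

```text
time_s: 1.7
position: [0.4305, 0.2228, 0.1913]
tool_rot: [[-1.0, 0.031, 0.0], [0.031, 1.0, 0.0], [-0.0, 0.0, -1.0]]
ft_force: [0.7, 0.4, -0.4]
grip_width: 0.0513
```

Request:
{"op": "jog_arm", "data": {"plan": [[[-0.57,-0.7,0.1,0,0,-0.24],[-0.55,-0.7,0.1,0,0,-0.24],[-0.52,-0.74,0.1,0,0,-0.24],[-0.5,-0.75,0.1,0,0,-0.24],[-0.47,-0.77,0.1,0,0,-0.24],[-0.43,-0.78,0.1,0,0,-0.24],[0,0,0,0,0,0]]]}}

```text
time_s: 2.4
position: [0.5633, 0.0502, 0.1664]
tool_rot: [[-0.984, -0.179, 0.0], [-0.179, 0.984, -0.001], [0.0, -0.001, -1.0]]
ft_force: [-0.6, 0.8, 0.5]
grip_width: 0.051
```

Run:
```python
from h import *
s=st();print(desk(s['position']))
im,d=vision.get_image('wrist');save('w1',im)
P=pts('wrist',d)
for c in ((.560,.0525),(.5865,-.1155)):
    m=(np.hypot(P[...,0]-c[0],P[...,1]-c[1])<.025)&(P[...,2]>.062)&(P[...,2]<.075)
    print(m.sum(), P[m].min(0),P[m].max(0),(P[m].min(0)+P[m].max(0))/2) if m.any() else print('none')
rows(np.array([.5595,.0525,.040]),4)
```

```text
t 2.4 p [0.5633 0.0502 0.1664] F [-0.6  0.8  0.5] w 0.051
[[-0.984, -0.179, 0.0], [-0.179, 0.984, -0.001], [0.0, -0.001, -1.0]] [  -6.9   26.4   78.    -0.    75.6 -107.2]
[-0.13497193  0.08261608  0.16640352]
317 [0.54943505 0.04602201 0.06261497] [0.56620734 0.06317662 0.06994276] [0.5578212  0.05459931 0.06627886]
375 [ 0.57204045 -0.12171098  0.06204322] [ 0.58971914 -0.10461344  0.06941559] [ 0.5808798  -0.11316221  0.0657294 ]
[0.01, 0.01, 0.79, 0.0, -0.0, 0.01] 32
[0.02, 0.0, 0.79, 0.0, -0.0, 0.01] 32
[0.01, 0.01, 0.8, 0.0, -0.0, 0.01] 32
[0.02, 0.0, 0.79, 0.0, -0.0, 0.01] 32
end [-0.13841499  0.08537657  0.03988643] [0.55946738 0.05230769 0.03988643]
```

View pics/w1.png

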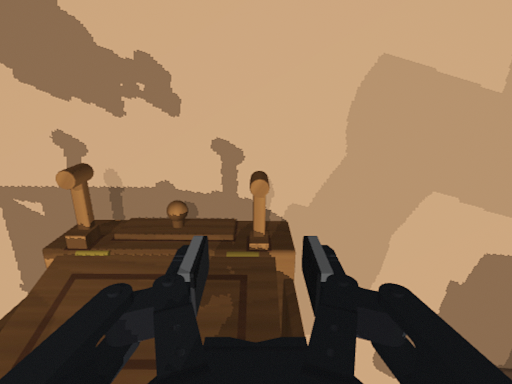

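Request:
{"op": "jog_arm", "data": {"plan": [[[0.02,0.02,0.8,0,0,0],[0.02,0.02,0.8,0,0,0.02],[0.02,0.01,0.8,0,0,0.02],[0.02,0.01,0.8,0,0,0],[0,0,0,0,0,0]]]}}

```text
time_s: 2.95
position: [0.5552, 0.0564, 0.0364]
tool_rot: [[-0.984, -0.177, -0.007], [-0.177, 0.984, 0.001], [0.007, 0.002, -1.0]]
ft_force: [-0.2, -0.3, -0.2]
grip_width: 0.0513
```

Run:
```python
from h import *
s=st();print(desk(s['position']))
im,d=vision.get_image('side');save('s1',cv2.resize(im[120:280,180:380],None,fx=3.5,fy=3.5))
im,d=vision.get_image('wrist');save('w2',im)
```

```text
t 2.95 p [0.5552 0.0564 0.0364] F [-0.2 -0.3 -0.2] w 0.0513
[[-0.984, -0.177, -0.007], [-0.177, 0.984, 0.001], [0.007, 0.002, -1.0]] [  -6.4   35.    87.7    0.    57.7 -106.6]
[-0.14196349  0.09010449  0.03636262]
```

View pics/s1.png

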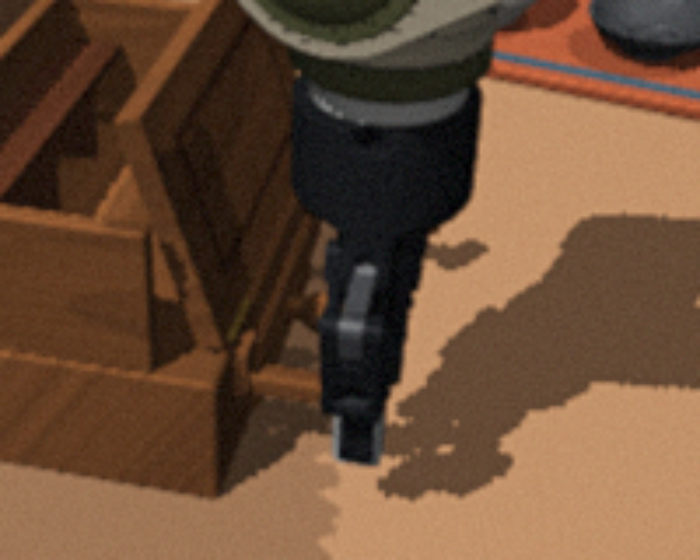

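View pics/w2.png

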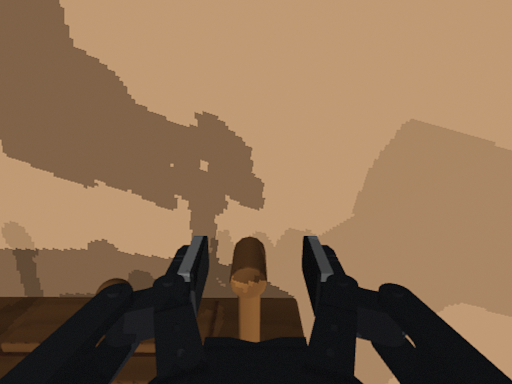

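The wrist view shows the left peg between the pads, at column 248 against the gripper centre at 256. I'll centre on it and close.

Request:
{"op": "jog_arm", "data": {"plan": [[[-0.07,-0.08,-0.05,0,0,0],[0,0,0,0,0,0]]]}}

```text
time_s: 3.25
position: [0.5626, 0.0522, 0.0434]
tool_rot: [[-0.984, -0.176, 0.004], [-0.176, 0.984, -0.001], [-0.004, -0.001, -1.0]]
ft_force: [-0.0, -0.7, -0.0]
grip_width: 0.0514
```

Request:
{"op": "jog_arm", "data": {"plan": [[[0,0,0,0,0,0],[0,0,0,0,0,0],[0,0,0,0,0,0],[0,0,0,0,0,0]]], "grip": -1, "squeeze": 40}}

```text
time_s: 3.65
position: [0.5611, 0.0534, 0.0419]
tool_rot: [[-0.984, -0.176, 0.0], [-0.176, 0.984, 0.001], [-0.001, 0.001, -1.0]]
ft_force: [-1.4, 5.4, 6.0]
grip_width: 0.017
```

Request:
{"op": "jog_arm", "data": {"plan": [[[0.15,0,0,0,0,0],[0.2,0,0,0,0,0],[0.2,0,0,0,0,0],[0.2,0,0,0,0,0],[0.2,0,0,0,0,0],[0.2,0,0,0,0,0],[0.2,0,0,0,0,0],[0.2,0,0,0,0,0],[0.15,0,0,0,0,0],[0,0,0,0,0,0]]]}}

```text
time_s: 4.65
position: [0.4934, 0.0416, 0.0419]
tool_rot: [[-0.984, -0.176, -0.0], [-0.176, 0.984, 0.002], [0.0, 0.002, -1.0]]
ft_force: [-3.1, 7.2, 6.7]
grip_width: 0.0169
```

Request:
{"op": "jog_arm", "data": {"plan": [[[0.1,0,0,0,0,0],[0.1,0,0,0,0,0],[0,0,0,0,0,0],[0,0,0,0,0,0]]]}}

```text
time_s: 5.05
position: [0.4872, 0.0404, 0.042]
tool_rot: [[-0.984, -0.175, 0.003], [-0.175, 0.984, 0.002], [-0.003, 0.002, -1.0]]
ft_force: [3.2, 9.5, 3.6]
grip_width: 0.0169
```

Request:
{"op": "jog_arm", "data": {"plan": [[[0.07,0,0,0,0,0],[0.07,0,0,0,0,0],[0,0,0,0,0,0],[0,0,0,0,0,0]]]}}

```text
time_s: 5.45
position: [0.487, 0.0401, 0.0424]
tool_rot: [[-0.985, -0.174, 0.015], [-0.174, 0.985, 0.004], [-0.016, 0.001, -1.0]]
ft_force: [25.3, 21.2, -12.1]
grip_width: 0.0167
```

The left support is at its stop: no more travel at 25 N. I'll release it.

Request:
{"op": "jog_arm", "data": {"plan": [[[-0.1,0,0,0,0,0],[0,0,0,0,0,0],[0,0,0,0,0,0],[0,0,0,0,0,0]]], "grip": 0.2}}

```text
time_s: 5.85
position: [0.4844, 0.0387, 0.0413]
tool_rot: [[-0.984, -0.176, -0.001], [-0.176, 0.984, -0.0], [0.001, 0.0, -1.0]]
ft_force: [-0.8, 0.5, -0.2]
grip_width: 0.0508
```

Request:
{"op": "jog_arm", "data": {"plan": [[[0,0,-0.8,0,0,0],[0,0,-0.8,0,0,0],[0,0,-0.8,0,0,0],[0,0,0,0,0,0]]]}}

```text
time_s: 6.25
position: [0.4863, 0.0385, 0.1409]
tool_rot: [[-0.984, -0.176, 0.007], [-0.176, 0.984, -0.001], [-0.007, -0.003, -1.0]]
ft_force: [1.0, -0.1, -0.5]
grip_width: 0.0508
```

Run:
```python
from h import *
s=st();print(desk(s['position']))
im,d=vision.get_image('wrist');save('w3',im)
P=pts('wrist',d)
c=(.482,.0395)
m=(np.hypot(P[...,0]-c[0],P[...,1]-c[1])<.03)&(P[...,2]>.062)&(P[...,2]<.075)
print(m.sum(), (P[m].min(0)+P[m].max(0))/2)
rows(np.array([.585,-.114,.13]),5)
```

```text
t 6.25 p [0.4863 0.0385 0.1409] F [ 1.  -0.1 -0.5] w 0.0508
[[-0.984, -0.176, 0.007], [-0.176, 0.984, -0.001], [-0.007, -0.003, -1.0]] [  -9.4   20.8   92.6   -0.    66.2 -109.6]
[-0.21289116  0.08431931  0.14090565]
365 [0.48391208 0.04023872 0.06481677]
[-0.36, -0.84, 0.05, -0.0, 0.0, 0.01] 37
[-0.35, -0.84, 0.04, -0.0, 0.0, 0.01] 36
[-0.36, -0.83, 0.05, -0.0, 0.0, 0.01] 36
[-0.36, -0.84, 0.05, -0.0, 0.0, 0.01] 37
[-0.36, -0.84, 0.04, -0.0, 0.0, 0.01] 37
end [-0.14198007 -0.0829175   0.13009167] [ 0.58489004 -0.11409331  0.13009167]
```

View pics/w3.png

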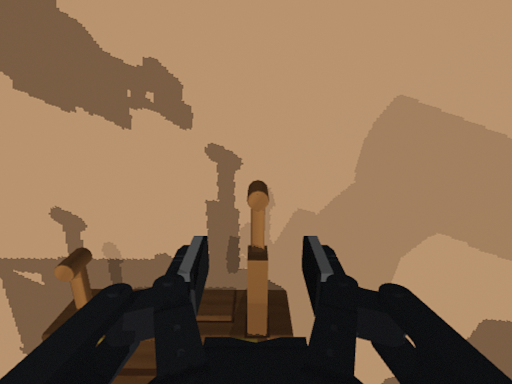

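The left rail is out, with the peg at px (258,195), and the measured desk x of about -0.215 confirms it. On to the right support.

Request:
{"op": "jog_arm", "data": {"plan": [[[-0.36,-0.84,0.05,0,0,0],[-0.36,-0.84,0.05,0,0,0],[-0.36,-0.84,0.05,0,0,0],[-0.36,-0.84,0.05,0,0,0],[-0.36,-0.84,0.05,0,0,0],[0,0,0,0,0,0],[0,0,0.8,0,0,0],[0,0,0.5,0,0,0],[0,0,0,0,0,0]]]}}

```text
time_s: 7.2
position: [0.583, -0.1127, 0.0718]
tool_rot: [[-0.984, -0.176, -0.007], [-0.176, 0.984, 0.003], [0.007, 0.004, -1.0]]
ft_force: [0.5, 0.1, 0.2]
grip_width: 0.0517
```

Run:
```python
from h import *
s=st();print(desk(s['position']))
im,d=vision.get_image('wrist');save('w4',im)
P=pts('wrist',d)
c=(.584,-.114)
m=(np.hypot(P[...,0]-c[0],P[...,1]-c[1])<.025)&(P[...,2]>.062)&(P[...,2]<.075)
print(m.sum(), (P[m].min(0)+P[m].max(0))/2)
```

```text
t 7.2 p [ 0.583  -0.1127  0.0718] F [0.5 0.1 0.2] w 0.0517
[[-0.984, -0.176, -0.007], [-0.176, 0.984, 0.003], [0.007, 0.004, -1.0]] [ -22.4   35.1   79.7    0.    65.7 -122.5]
[-0.14361654 -0.08117962  0.07180795]
792 [ 0.58294104 -0.11611229  0.0669273 ]
```

View pics/w4.png

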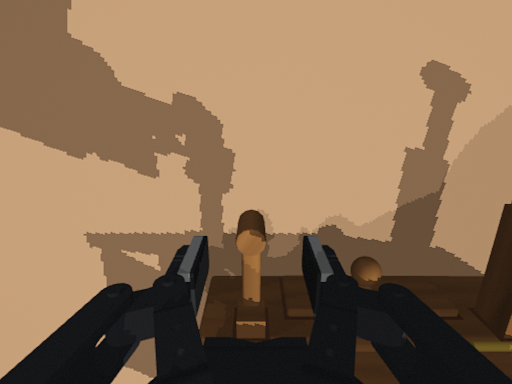

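The right peg is at column 250, so it sits about 2 mm off centre. I'll shift, descend and close.

Request:
{"op": "jog_arm", "data": {"plan": [[[-0.02,-0.06,0.4,0,0,0],[0,0,0.35,0,0,0],[0,0,0,0,0,0]]]}}

```text
time_s: 7.55
position: [0.5859, -0.1156, 0.0448]
tool_rot: [[-0.984, -0.176, -0.002], [-0.176, 0.984, 0.001], [0.002, 0.001, -1.0]]
ft_force: [-0.0, -0.1, -0.4]
grip_width: 0.051
```

Request:
{"op": "jog_arm", "data": {"plan": [[[0,0,0,0,0,0],[0,0,0,0,0,0],[0,0,0,0,0,0],[0,0,0,0,0,0]]], "grip": -1}}

```text
time_s: 7.95
position: [0.5866, -0.1148, 0.0467]
tool_rot: [[-0.984, -0.176, 0.001], [-0.176, 0.984, 0.002], [-0.001, 0.002, -1.0]]
ft_force: [-1.0, 6.7, 6.6]
grip_width: 0.0163
```

Request:
{"op": "jog_arm", "data": {"plan": [[[0.15,0,0,0,0,0],[0.2,0,0,0,0,0],[0.2,0,0,0,0,0],[0.2,0,0,0,0,0],[0.2,0,0,0,0,0],[0.2,0,0,0,0,0],[0.2,0,0,0,0,0],[0.2,0,0,0,0,0],[0.15,0,0,0,0,0],[0,0,0,0,0,0]]]}}

```text
time_s: 8.95
position: [0.5191, -0.1266, 0.0466]
tool_rot: [[-0.984, -0.176, 0.0], [-0.176, 0.984, 0.002], [-0.001, 0.002, -1.0]]
ft_force: [-2.8, 8.5, 8.9]
grip_width: 0.0165
```

Request:
{"op": "jog_arm", "data": {"plan": [[[0.1,0,0,0,0,0],[0.07,0,0,0,0,0],[0,0,0,0,0,0],[0,0,0,0,0,0]]]}}

```text
time_s: 9.35
position: [0.5188, -0.1269, 0.047]
tool_rot: [[-0.985, -0.175, 0.015], [-0.175, 0.985, 0.003], [-0.015, -0.0, -1.0]]
ft_force: [28.7, 21.8, -6.6]
grip_width: 0.0164
```

Request:
{"op": "jog_arm", "data": {"plan": [[[0.07,0,0,0,0,0],[0.05,0,0,0,0,0],[0,0,0,0,0,0],[0,0,0,0,0,0]]]}}

```text
time_s: 9.75
position: [0.514, -0.1278, 0.0475]
tool_rot: [[-0.984, -0.175, 0.015], [-0.175, 0.985, 0.002], [-0.015, -0.001, -1.0]]
ft_force: [26.5, 22.3, -1.3]
grip_width: 0.0163
```

Request:
{"op": "jog_arm", "data": {"plan": [[[-0.13,0,0,0,0,0],[0,0,0,0,0,0],[0,0,0,0,0,0],[0,0,0,0,0,0]]], "grip": 0.2}}

```text
time_s: 10.15
position: [0.513, -0.1294, 0.0455]
tool_rot: [[-0.984, -0.176, -0.0], [-0.176, 0.984, -0.0], [0.0, -0.0, -1.0]]
ft_force: [0.3, -0.2, 0.5]
grip_width: 0.0514
```

Request:
{"op": "jog_arm", "data": {"plan": [[[0,0,-0.8,0,0,0],[0,0,-0.8,0,0,0],[0,0,-0.8,0,0,0],[0,0,0,0,0,0]]]}}

```text
time_s: 10.55
position: [0.5146, -0.1302, 0.1452]
tool_rot: [[-0.984, -0.176, 0.007], [-0.176, 0.984, -0.004], [-0.006, -0.005, -1.0]]
ft_force: [1.0, -0.0, -0.5]
grip_width: 0.0511
```

Run:
```python
from h import *
s=st();print(desk(s['position']))
for n in('wrist','scene','side'):
    im,d=vision.get_image(n);save(n+'5',im)
    P=pts(n,d)
    for c in ((.513,-.128),(.484,.040)):
        m=(np.hypot(P[...,0]-c[0],P[...,1]-c[1])<.025)&(P[...,2]>.063)&(P[...,2]<.075)
        if m.any():
            e=(P[m].min(0)+P[m].max(0))/2;print(n,m.sum(), e,desk(e))
    if n!='wrist':
        for q in ('peg_left','peg_right'):
            for r in spotter.trace(n,q)[:2]:
                m=r['pixels']&(d>0);e=np.median(P[m],0);print(n,q,round(r['score'],2),r['rect'],desk(e))
```

```text
t 10.55 p [ 0.5146 -0.1302  0.1452] F [ 1.  -0.  -0.5] w 0.0511
[[-0.984, -0.176, 0.007], [-0.176, 0.984, -0.004], [-0.006, -0.005, -1.0]] [ -27.    24.3   85.7   -0.    69.6 -127.1]
[-0.21398423 -0.08671436  0.14523031]
wrist 347 [ 0.51339347 -0.12697437  0.06509579] [-0.21462664 -0.08331441  0.06509579]
wrist 382 [0.48425508 0.04018221 0.06557259] [-0.21459206  0.08636283  0.06557259]
scene 94 [ 0.51553685 -0.12862204  0.06662721] [-0.21279846 -0.08530606  0.06662721]
scene 74 [0.48626516 0.03843427 0.06649988] [-0.21291243  0.08429532  0.06649988]
scene peg_left 0.63 [207.2, 121.9, 274.2, 166.0] [-0.14223369  0.07939811  0.06488022]
scene peg_right 0.66 [142.3, 185.6, 207.2, 244.4] [-0.13685784 -0.08941098  0.06777291]
side 53 [ 0.51536922 -0.12667657  0.06690058] [-0.2126291  -0.08336074  0.06690058]
side 88 [0.48629432 0.04036398 0.06655518] [-0.21255193  0.08619129  0.06655518]
side peg_left 0.8 [246.3, 214.1, 339.9, 248.5] [-0.14054483  0.09041306  0.05919999]
side peg_right 0.8 [267.9, 164.3, 345.3, 192.8] [-0.13545879 -0.07887389  0.05777833]
side peg_right 0.32 [215.7, 100.7, 266.9, 219.5] [-0.05427512  0.03374887  0.14231353]
```

View pics/wrist5.png

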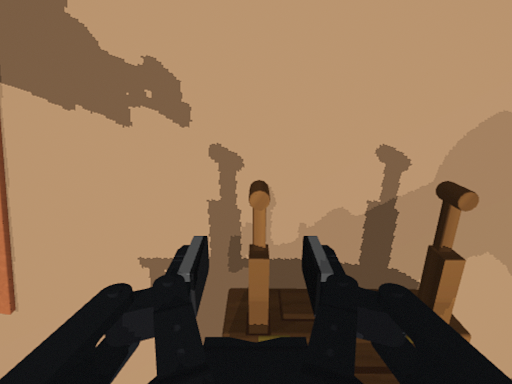

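View pics/scene5.png

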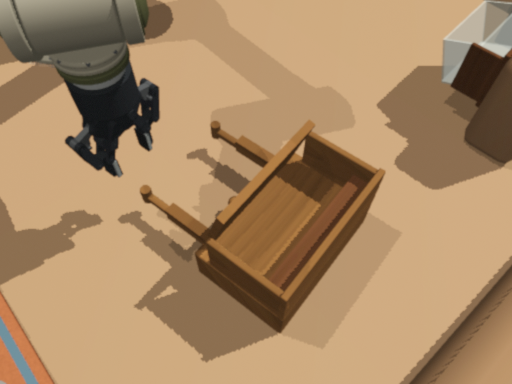

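Both rails are out in all three views, at the same desk x of about -0.214. Next is the flap.

Run:
```python
from h import *
for n in('scene','side'):
    P=np.load(f'pics/{n}0P.npy').reshape(-1,3)
    T=P[(abs(P[:,0]-.7)<.2)&(abs(P[:,1])<.15)&(P[:,2]>.165)]
    d=np.array([desk(p) for p in T]);print(n,np.percentile(d,[2,50,98],axis=0).round(3))
s=env.observe()
rows(w(-.09,-.0,.26),5)
```

```text
scene [[-0.041 -0.1    0.168]
 [-0.035 -0.015  0.187]
 [-0.03   0.095  0.189]]
side [[-0.049 -0.093  0.166]
 [-0.043  0.029  0.182]
 [-0.03   0.101  0.19 ]]
[-0.63, 0.42, -0.6, 0.0, -0.0, 0.01] 39
[-0.63, 0.43, -0.6, 0.0, -0.0, 0.01] 39
[-0.62, 0.43, -0.6, 0.0, -0.0, 0.01] 39
[-0.63, 0.42, -0.6, 0.0, -0.0, 0.01] 39
[-0.63, 0.43, -0.59, 0.0, -0.0, 0.01] 39
end [-8.98101462e-02 -8.36365491e-05  2.59809722e-01] [ 0.62204157 -0.02352337  0.25980972]
```

Request:
{"op": "jog_arm", "data": {"plan": [[[0,0,-1,0,0,0],[-0.3,0.25,-1,0,0,0],[-0.5,0.3,-0.9,0,0,0],[-0.8,0.3,0,0,0,0],[-0.8,0.3,0,0,0,0],[-0.8,0.3,0,0,0,0],[-0.8,0.3,0,0,0,0],[-0.8,0.2,0,0,0,0],[-0.7,0.2,0,0,0,0],[0,0,0,0,0,0]]], "grip": -1}}

```text
time_s: 11.9
position: [0.7165, -0.0041, 0.2543]
tool_rot: [[-0.984, -0.178, -0.003], [-0.178, 0.984, 0.001], [0.003, 0.001, -1.0]]
ft_force: [-1.2, -0.6, -0.5]
grip_width: 0.0001
```

Run:
```python
from h import *
s=st();print(desk(s['position']))
```

```text
t 11.9 p [ 0.7165 -0.0041  0.2543] F [-1.2 -0.6 -0.5] w 0.0001
[[-0.984, -0.178, -0.003], [-0.178, 0.984, 0.001], [0.003, 0.001, -1.0]] [  -9.8   39.7   38.8    0.   101.6 -110. ]
[0.0065744  0.00284649 0.25434245]
```

Request:
{"op": "jog_arm", "data": {"plan": [[[0,0,0.7,0,0,0],[0,0,0.8,0,0,0],[0,0,0.7,0,0,0],[0,0,0.3,0,0,0],[0,0,0,0,0,0],[0.2,0,0,0,0,0],[0.2,0,0,0,0,0],[0.2,0,0,0,0,0],[0.2,0,0,0,0,0],[0.2,0,0,0,0,0]]]}}

```text
time_s: 12.9
position: [0.6753, -0.013, 0.1585]
tool_rot: [[-0.984, -0.176, 0.003], [-0.176, 0.984, -0.0], [-0.002, -0.001, -1.0]]
ft_force: [1.6, 1.5, 1.2]
grip_width: -0.0
```

Request:
{"op": "jog_arm", "data": {"plan": [[[0.2,0,0,0,0,0],[0.2,0,0,0,0,0],[0.2,0,0,0,0,0],[0.2,0,0,0,0,0],[0.2,0,0,0,0,0],[0.2,0,0.02,0,0,0],[0.2,0,0.05,0,0,0],[0.2,0,0.05,0,0,0],[0,0,0,0,0,0]]]}}

```text
time_s: 13.8
position: [0.611, -0.0242, 0.1522]
tool_rot: [[-0.984, -0.176, -0.002], [-0.176, 0.984, 0.0], [0.002, 0.0, -1.0]]
ft_force: [0.1, -0.7, -0.2]
grip_width: -0.0002
```

Run:
```python
from h import *
s=st();print(desk(s['position']))
im,d=vision.get_image('side');save('side6',cv2.resize(im[80:290,110:370],None,fx=2.8,fy=2.8))
```

```text
t 13.8 p [ 0.611  -0.0242  0.1522] F [ 0.1 -0.7 -0.2] w -0.0002
[[-0.984, -0.176, -0.002], [-0.176, 0.984, 0.0], [0.002, 0.0, -1.0]] [ -13.3   31.6   71.2   -0.    77.3 -113.5]
[-0.10077474  0.00111017  0.15215883]
```

View pics/side6.png

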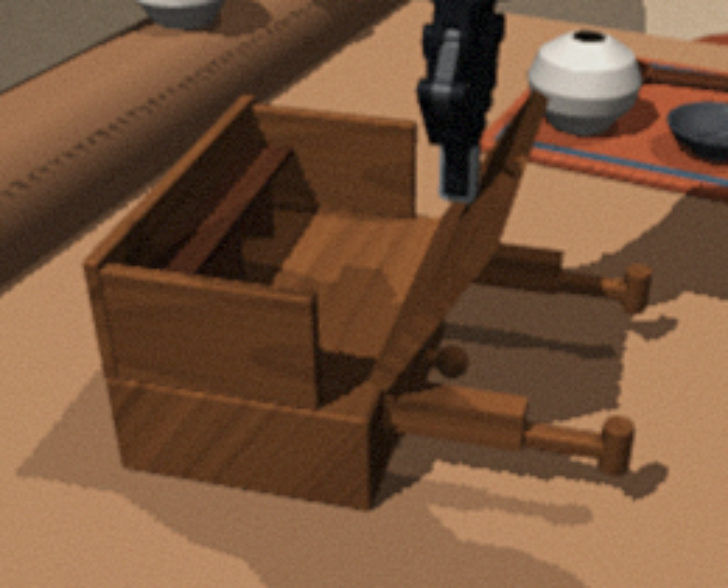

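The flap is now about 35° forward with both supports clear. I'll keep tipping and lower.

Request:
{"op": "jog_arm", "data": {"plan": [[[0.2,0,0.1,0,0,0],[0.2,0,0.1,0,0,0],[0.2,0,0.1,0,0,0],[0.2,0,0.1,0,0,0],[0.2,0,0.1,0,0,0],[0.1,0,0.1,0,0,0],[0,0,0,0,0,0],[0,0,0,0,0,0],[0,0,0,0,0,0]]]}}

```text
time_s: 14.75
position: [0.5693, -0.0319, 0.1287]
tool_rot: [[-0.984, -0.176, 0.0], [-0.176, 0.984, -0.0], [-0.0, -0.0, -1.0]]
ft_force: [-0.5, 0.1, -0.8]
grip_width: -0.0001
```

Run:
```python
from h import *
s=st();print(desk(s['position']))
im,d=vision.get_image('side');save('side7',cv2.resize(im[80:290,110:370],None,fx=2.8,fy=2.8))
```

```text
t 14.75 p [ 0.5693 -0.0319  0.1287] F [-0.5  0.1 -0.8] w -0.0001
[[-0.984, -0.176, 0.0], [-0.176, 0.984, -0.0], [-0.0, -0.0, -1.0]] [ -15.1   29.1   80.3   -0.    70.6 -115.3]
[-0.14322296  0.0007444   0.12866226]
```

View pics/side7.png

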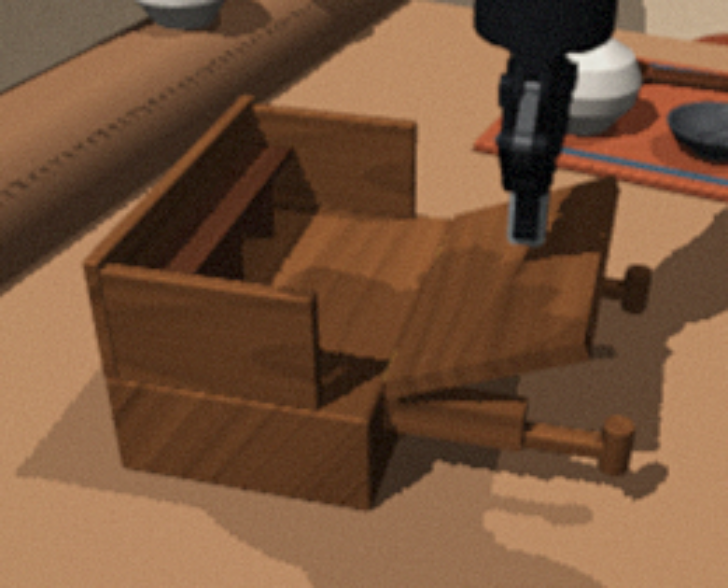

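Request:
{"op": "jog_arm", "data": {"plan": [[[0,0,0,0,0,0],[0,0,0,0,0,0],[0,0,0,0,0,0],[0,0,0,0,0,0],[0,0,0,0,0,0],[0,0,0,0,0,0],[0,0,0,0,0,0],[0,0,0,0,0,0],[0,0,0,0,0,0],[0,0,0,0,0,0]]]}}

```text
time_s: 15.8
position: [0.569, -0.0318, 0.1285]
tool_rot: [[-0.984, -0.176, 0.0], [-0.176, 0.984, 0.0], [-0.0, 0.0, -1.0]]
ft_force: [-0.3, 0.1, -0.7]
grip_width: 0.0002
```

Request:
{"op": "jog_arm", "data": {"plan": [[[0.1,0,0.1,0,0,0],[0.1,0,0.1,0,0,0],[0.1,0,0.1,0,0,0],[0.1,0,0.1,0,0,0],[0.1,0,0.1,0,0,0],[0,0,0.1,0,0,0],[0,0,0.1,0,0,0],[0,0,0,0,0,0]]]}}

```text
time_s: 16.6
position: [0.5492, -0.0353, 0.0999]
tool_rot: [[-0.984, -0.176, -0.001], [-0.176, 0.984, 0.0], [0.001, 0.0, -1.0]]
ft_force: [-0.0, 0.1, -0.6]
grip_width: -0.0001
```

```bash
cat > fl.py <<'E'
from h import *
import sys
s=st();print(desk(s['position']))
for n in ('side','scene'):
    im,d=vision.get_image(n);save(n+sys.argv[1],im)
    P=pts(n,d).reshape(-1,3);Q=P.copy();Q[:,:2]=(P[:,:2]-D)@Rd
    for y0 in (-.08,.045):
        m=(Q[:,0]>-.198)&(Q[:,0]<-.09)&(Q[:,1]>y0)&(Q[:,1]<y0+.045)&(Q[:,2]>.073)&(Q[:,2]<.11)
        if m.sum()>50:
            k=np.polyfit(Q[m,0],Q[m,2],1);print(n,y0,m.sum(),'slope deg',np.degrees(np.arctan(k[0])),'z@-.09,-.2',np.polyval(k,[-.09,-.2]))
    r=spotter.trace(n,'drawer')
    for r in r[:1]: print('drawer',n,r['score'],r['rect'],np.percentile(Q[r['pixels'].ravel()],[2,50,98],axis=0).round(3).tolist())
E
python3 fl.py 8
```

```text
t 16.6 p [ 0.5492 -0.0353  0.0999] F [-0.   0.1 -0.6] w -0.0001
[[-0.984, -0.176, -0.001], [-0.176, 0.984, 0.0], [0.001, 0.0, -1.0]] [ -16.    29.3   85.6   -0.    65.2 -116.2]
[-0.16360049  0.00079998  0.09994012]
side -0.08 545 slope deg -0.006472390594478993 z@-.09,-.2 [0.08266895 0.08268138]
side 0.045 1113 slope deg 0.025468098865508985 z@-.09,-.2 [0.08258092 0.08253202]
scene -0.08 1768 slope deg -0.01135896904616961 z@-.09,-.2 [0.08126987 0.08129168]
scene 0.045 1358 slope deg 0.04688511321720458 z@-.09,-.2 [0.08118101 0.081091  ]
drawer scene 0.56 [235.6, 197.4, 241.6, 207.0] [[-0.098, -0.009, 0.033], [-0.095, -0.002, 0.037], [-0.092, 0.006, 0.04]]
```

View pics/side8.png

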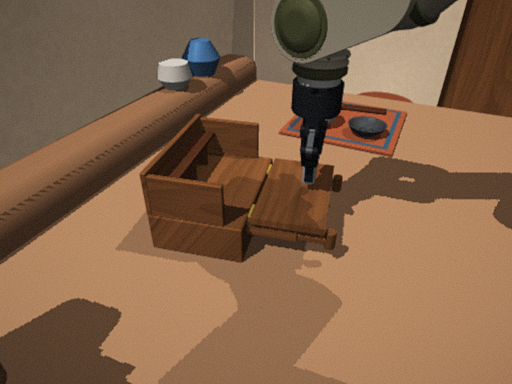

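The flap lies level, with a slope of 0.0° and its top at z ≈ 0.082. I'll withdraw upward and check again.

Request:
{"op": "jog_arm", "data": {"plan": [[[0,0,-0.5,0,0,0],[0,0,-0.8,0,0,0],[0,0,-0.8,0,0,0],[0.3,0,-0.8,0,0,0],[0.3,0,-0.5,0,0,0],[0,0,0,0,0,0],[0,0,0,0,0,0]]]}}

```text
time_s: 17.5
position: [0.5257, -0.0396, 0.2363]
tool_rot: [[-0.984, -0.176, 0.0], [-0.176, 0.984, -0.0], [-0.0, -0.0, -1.0]]
ft_force: [0.0, 0.4, -0.2]
grip_width: -0.0
```

```bash
python3 fl.py 9
python3 - <<'E'
from h import *
for n in('scene','side'):
    im,d=vision.get_image(n);P=pts(n,d)
    for c in ((.513,-.128),(.484,.040)):
        m=(np.hypot(P[...,0]-c[0],P[...,1]-c[1])<.02)&(P[...,2]>.063)&(P[...,2]<.072)
        if m.any():
            e=(P[m].min(0)+P[m].max(0))/2;print(n,m.sum(),desk(e))
E
```

```text
t 17.5 p [ 0.5257 -0.0396  0.2363] F [ 0.   0.4 -0.2] w -0.0
[[-0.984, -0.176, 0.0], [-0.176, 0.984, -0.0], [-0.0, -0.0, -1.0]] [ -17.2   19.3   77.4    0.    83.3 -117.3]
[-0.18749321  0.00065814  0.23628261]
side -0.08 707 slope deg -0.03782842820448979 z@-.09,-.2 [0.08263432 0.08270694]
side 0.045 1125 slope deg 0.016487462105626075 z@-.09,-.2 [0.08256349 0.08253183]
drawer side 0.26 [249.0, 219.4, 337.8, 247.8] [[-0.219, 0.084, 0.042], [-0.156, 0.093, 0.055], [-0.083, 0.095, 0.069]]
scene -0.08 1769 slope deg 0.04499995845712417 z@-.09,-.2 [0.08133897 0.08125258]
scene 0.045 1418 slope deg 0.03923379767515474 z@-.09,-.2 [0.0812148  0.08113948]
scene 46 [-0.21615334 -0.08468889  0.06729993]
scene 35 [-0.21588626  0.0841852   0.06627518]
side 53 [-0.21251654 -0.08435095  0.06658231]
side 90 [-0.21257967  0.08607563  0.06654885]
```

View pics/scene9.png

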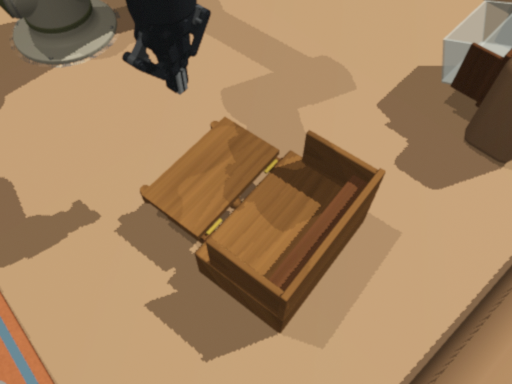

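The picture shows the flap level between scene px (145,190) and (275,155), the pegs at its front corners, and the arm clear. I'm handing in.

```bash
python3 -c "
from h import *
close_job()"
```

```text
the job is handed in; nothing more can be done
```

The desk is ready for use. I pulled both supports out to their stops by the pegs, then tipped the flap forward from behind with closed fingers. It sank level onto the supports, and I withdrew the arm and handed in at about 17.5 s.

What the last checks showed:
- **Supports:** both pegs measured at desk x between -0.2125 and -0.216 m in two cameras, against the -0.215 m stop. The left gave no more travel at 25 N. The right first held at about 29 N, then moved about 5 mm more. I released it there and checked by camera that it was at the stop.
- **Flap:** its slope is within 0.05° of level, with its top at 81–83 mm.
- **Drawer:** after the flap came down, the network found only the drawer knob in the scene view, with its front at desk x of about -0.098 m, which I took as shut. In the last check the side view's only "drawer" find was a weak false one on the left support (score 0.26), so I had no second view of the drawer.
- **Arm:** it was clear of everything, with wrist force near zero. The highest force I read was about 37 N, during the pulls against the stops.

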